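# Make up two sampling kits

### The job

Make up the two sampling kits from the stock lying in a row in front of the trays. Into the slim two-bay tray go the tweezers, flat in its long bay, and one glass vial, standing in its small bay; into the broad three-bay tray go the petri dish, flat in the wide bay, the marker (the thick one, not the thin pen), flat in the long narrow bay, and the other vial, standing in the small bay. Everything lies or stands fully on the floor of its bay, not on a rim; leave the pen, the sealing ring and the beaker where they are.

Things in the scene. Friction and masses are not known exactly. Their poses are not given: they have to be found in the camera images.
- tray_slim: slim low grey-lined metal tray, two bays in a line, 212 (x) x 68 (y) mm, fixed. Origin: centre of underside; z up. Floor 3 mm above the worktop, 4 mm wide rims and rib 6.5 mm above it. Long bay (inside 150 along x, 60 along y) at x -27, y 0 mm; small bay (50 x 60) at x +77, y 0.
- tray_broad: broad low grey-lined metal tray, three bays, 160 (x) x 140 (y) mm, fixed. Origin: centre of underside; z up. Floor 3 mm above the worktop, 4 mm wide rims and ribs 6.5 mm above it. Wide bay (inside 88 along x, 76 along y) at x -32, y -28 mm; small bay (60 x 76) beside it at x +46, y -28; long narrow bay (152 x 52) at x 0, y +40, the side nearer the robot.
- dish: round flat petri dish with its lid on, clear, overall 62 mm across (the body that fingers meet is 58 mm across and 12 mm high), 16 mm high, about 16 g. Origin: centre of its underside; z up.
- tweezers: plain steel tweezers lying flat, 126 mm long (x), 12 mm wide (y), 9 mm high, about 22 g. Origin: under the middle. Grip across the middle.
- marker: lab marker lying flat, a thick white barrel with a black cap, 116 mm long (y), 12 mm wide (x) and 12 mm high, about 14 g; it does not roll. Origin: under the middle. Thicker and shorter than the pen.
- vial_a: small glass vial with a white crimped cap, standing, 22 mm across and 53 mm high (straight body to 45 mm, cap 16 mm across), about 22 g. Origin: centre of its underside; z up. The same as vial_b: either may go to either tray.
- vial_b: small glass vial exactly like vial_a, 22 mm across and 53 mm high. Origin: centre of its underside; z up.
- ring: bystander at the right end of the stock row: small flat sealing ring with black rubber, 36 mm across, 9 mm high, loose, to be left alone. Origin: centre of its underside.
- pen: bystander left of the stock: thin pen, 145 mm long (y), 11 mm wide, 9 mm high, loose, to be left alone. Origin: under the middle.
- beaker: bystander behind the trays: empty clear beaker, 52 mm across, 68 mm high, loose, to be left alone. Origin: centre of its underside.

How it is judged:
At the end, for the whole second after the job is handed in: tweezers, dish and marker lie flat on the floor of their own bays (centres within 15 x 25, 14 x 10 and 20 x 21 mm of the bay middles, long things along the bay within 0.36 rad), one vial stands upright in each small bay (within 15 x 20 mm slim, 20 x 28 mm broad), all still (x of tweezers in the frame of tray_slim between -0.042 and -0.012 m and y of tweezers in the frame of tray_slim between -0.025 and 0.025 m and z of tweezers in the frame of tray_slim between 0.001 and 0.0055 m and angle between each of tweezers, marker's own z axis and vertical below 0.03 rad and angle between the x axis of tweezers and the x axis of tray_slim, either way round below 0.42 rad and x of dish in the frame of tray_broad between -0.0465 and -0.0175 m and y of dish in the frame of tray_broad between -0.0385 and -0.0175 m and z of dish in the frame of tray_broad between 0.001 and 0.0055 m and angle between dish's own z axis and vertical below 0.04 rad and x of marker in the frame of tray_broad between -0.02 and 0.02 m and y of marker in the frame of tray_broad between 0.019 and 0.061 m and z of marker in the frame of tray_broad between 0.001 and 0.0055 m and angle between the y axis of marker and the x axis of tray_broad, either way round below 0.36 rad and (((x of vial_a in the frame of tray_slim between 0.062 and 0.092 m and y of vial_a in the frame of tray_slim between -0.02 and 0.02 m and z of vial_a in the frame of tray_slim between 0.001 and 0.0055 m and angle between vial_a's own z axis and vertical below 0.08 rad) and (x of vial_b in the frame of tray_broad between 0.026 and 0.066 m and y of vial_b in the frame of tray_broad between -0.056 and 0 m and z of vial_b in the frame of tray_broad between 0.001 and 0.0055 m and angle between vial_b's own z axis and vertical below 0.08 rad)) or ((x of vial_b in the frame of tray_slim between 0.062 and 0.092 m and y of vial_b in the frame of tray_slim between -0.02 and 0.02 m and z of vial_b in the frame of tray_slim between 0.001 and 0.0055 m and angle between vial_b's own z axis and vertical below 0.08 rad) and (x of vial_a in the frame of tray_broad between 0.026 and 0.066 m and y of vial_a in the frame of tray_broad between -0.056 and 0 m and z of vial_a in the frame of tray_broad between 0.001 and 0.0055 m and angle between vial_a's own z axis and vertical below 0.08 rad))) and linear speed of each of dish, tweezers, vial_a, marker, vial_b below 0.02 m/s); the robot touches nothing.
It fails at once if the ring is pushed more than 20 mm from its place (distance of ring from where it was at the start of the episode above 0.02 m).
It fails at once if the pen is pushed more than 20 mm from its place (distance of pen from where it was at the start of the episode above 0.02 m).
It fails at once if the beaker is pushed more than 20 mm from its place (distance of beaker from where it was at the start of the episode above 0.02 m).
It also fails if it takes over 102 s, if anything falls off the work surface, if the arm or the gripper's body presses on something with over 40 N, if the wrist force passes 120 N, or if a joint passes its speed limit or range.

### The arm

A 6-joint arm with a two-finger parallel gripper is mounted at the origin on a cart in front of the work surface, level with it; the furniture and walls round the work are solid. World frame = base frame: x ahead of the robot, y to its left, z up, the work surface at z = 0. Lengths are in m, angles in rad, forces in N, time in s.
With the tool pointing down it reaches from about 0.4 to 0.825 m from the base axis. Payload 7 kg.
Tool frame: the origin (TCP) lies at the very end of the fingers, on their centre line; the grasp point (between the pads) lies 19 mm behind it; z points along the fingers, y is the line along which they close (so a half turn about z gives the same grasp; the last joint's range is limited). The gripper opens to 85 mm and grips with 20 to 120 N. Pads are 22 mm wide; open, the fingers measure 114 mm over their backs; the gripper's body (76 mm by 85 mm) begins 54 mm behind the grasp point. The pads swing forward as they close: fully open they stand 13 mm farther back than shut.
Start: joints at [1.46, 0.359, 0.012, 0, -1.224, -0.288], TCP at [0.262, 0.622, 0.231] pointing down, gripper open.
Joint ranges: [-3.07, 3.07], [-1.43, 2.12], [-1.02, 1.25], [-3.03, 1.67], [-3.05, -0], [-3.03, 3.03]. Speed limits (rad/s): [2.39, 2.39, 3.01, 3.14, 3.14, 3.14].

### API

Orientations are given as a unit quaternion [x, y, z, w].
In Python, from rig import monitor, viewer, ticket gives the robot as it stands.
- The arm moves only by the tool arm_command, never from a script. Its argument "steps" is a list of rows, each a list of 7 numbers: the finger opening in mm, from 0 to 85.4, then the shift along the tool's x, y, z in mm, then the turn, a rotation vector about the tool's x, y, z in degrees. In form: [[hand, dx, dy, dz, rx, ry, rz], ...]. A call has 1 to 10 rows; each row shifts and turns the commanded pose from where the row before left it, along the tool's axes as they then stand; what a row does not reach is not made up. A row lasts 1/12 s, in which the tool goes at most 41.7 mm and 7.16 degrees, less where a joint would pass 70% of its speed; a pose out of reach is approached as far as the arm can. A call with a gripper value outside its range is refused whole. The fingers move at their own pace and stop on an object; "grip_force" is the grip in N (left out, the last holds). Time passes only in rows, so rows that do not move let the fingers close. It gives the time, the measured TCP pose, the force, the opening and the grip force at its end, in the units of the state.
- monitor.state(): the state, without advancing time (a new reading comes with each control period).
- viewer.capture(name): name is "scene" or "top"; returns a dict with "image" (480x640x3 uint8, red, green, blue), "z_map" (480x640 float32, m along the optical axis (not along the pixel's ray), 0 where there is no reading), "fx", "fy", "cx", "cy" (pixels), "world_from_camera" (4x4, takes a point from camera to world coordinates). Camera axes: x right, y down, z forward; pixel columns grow to the right and rows downward; lengths in m; the calibration is good to about 2 mm. A picture is of the moment at which its call begins.
- ticket.hand_in(): hands the job in; it is judged then, once.
Trained networks look in a picture, given as the dict that the camera call returned (one of the last four; its "shot" number tells which), for a name from the list of things; names that differ only in an ending like _2 or _b are one class to them, and where a whole thing is asked for, a point or a joint stands for the part that bears it (a point fixed in the world has none). Each returns a list of dicts, best first, with "conf" (0 to 1); they miss things now and then, are a little off and sometimes report something else, mostly with a low value. They report only what shows in the picture. A call takes as long as a camera call.
- viewer.trace(thing, picture): "pixels" (480x640 bool, what is visible of it) and "box" ([left, top, right, bottom] in pixels, round what is visible of it).
The state is a dict: "time_s": time; "q": joint angles; "qvel": joint speeds; "joint_torque": joint torques, N m; "position": TCP position; "orientation": TCP orientation; "ft_force": force on the tool from outside, world axes, zero at the start; "ft_torque": the same for the moment, N m; "width": opening from 0.0 (shut) to 1.0 (fully open); "finger_force": force on a finger pad.
Only numpy, scipy, OpenCV 4.12 (cv2) and the standard library are available. Lean on these libraries where they do the work, as an engineer would, in place of code of your own. Each camera call takes 0.05 s, during which the arm holds its last target. There are 200 camera calls.

## Working session

There is one attempt and no reset: what is moved stays moved. The work goes in short steps, Python scripts to look and compute and a tool call to move; the robot and the scene stay as the last step left them, time stands still between calls to the robot, and variables do not carry over. Pictures are saved under pics/ and viewed, at most 14 in all, crops included, and the job is handed in when it is done.

Besides the shell and the picture viewer there is one more tool, called as name([rows], argument=value, ...), one row to a line, values as JSON. arm_command: Moves the arm, as the interface text tells. Its arguments: {"type":"object","properties":{"steps":{"type":"array","items":{"type":"array","items":{"type":"number"}}},"grip_force":{"type":"number"}},"required":["steps"]}

```bash
mkdir -p pics; cat > h.py <<'E'
import numpy as np,cv2
from rig import monitor,viewer,ticket
def pts(c,m):
    v,u=np.nonzero(m&(c["z_map"]>0)); z=c["z_map"][v,u]
    P=np.stack([(u-c["cx"])/c["fx"]*z,(v-c["cy"])/c["fy"]*z,z,np.ones_like(z)])
    return (c["world_from_camera"]@P)[:3].T
def save(c,n): cv2.imwrite("pics/"+n+".png",c["image"][:,:,::-1])
def meas(c,t):
    for r in viewer.trace(t,c)[:3]:
        P=pts(c,r["pixels"]); 
        if len(P)<5: print(t,r["conf"],"few");continue
        z=np.percentile(P[:,2],90); 
        T=P[P[:,2]>z-0.006] if t!="tray" else P
        (cx,cy),(w,h),a=cv2.minAreaRect((T[:,:2]*1000).astype(np.float32))
        print(t,round(r["conf"],2),np.round(r["box"]),"rect c",round(cx),round(cy),"wh",round(w),round(h),"ang",round(a,1),"mean",np.round(T.mean(0)*1000),"z90",round(z*1000))
E
python3 - <<'E'
from h import *
s=monitor.state();print(s)
for n in["scene","top"]:
    c=viewer.capture(n);save(c,n+"0");print(n,np.round(c["world_from_camera"],3).tolist(),c["fx"])
    for t in["tray_slim","tray_broad","dish","tweezers","marker","vial_a","ring","pen","beaker"]: meas(c,t)
E
```

```text
{'time_s': 0.0, 'q': array([ 1.46014752e+00,  3.59361995e-01,  1.10256321e-02, -3.59759071e-04,
       -1.22408314e+00, -2.88093968e-01]), 'qvel': array([-0.00038211,  0.00098879, -0.00078081, -0.00085898, -0.00113485,
       -0.00010777]), 'joint_torque': array([ 2.87989396e-04, -5.83329749e+01,  2.93418396e+01,  6.93674952e+00,
       -5.69640513e-03, -1.04675189e-05]), 'position': array([0.2619118 , 0.62157651, 0.23036358]), 'orientation': array([ 9.80178799e-01, -1.98113189e-01, -9.65490557e-05,  8.23382069e-04]), 'ft_force': array([-0.70988429,  0.5253753 ,  0.09581687]), 'ft_torque': array([-0.00805081,  0.0414342 , -0.01553694]), 'finger_force': 0.0, 'width': 1.0034770615153878}
scene [[-0.428, -0.488, 0.76, -0.3], [-0.903, 0.246, -0.351, 0.571], [-0.016, -0.837, -0.546, 0.615], [0.0, 0.0, 0.0, 1.0]] 612.961615696273
tray_slim 0.88 [152. 232. 279. 308.] rect c 523 383 wh 78 233 ang 22.9 mean [517. 390.   5.] z90 8
tray_broad 0.83 [256. 180. 363. 237.] rect c 639 162 wh 151 184 ang 25.2 mean [632. 165.   5.] z90 7
dish 0.86 [280. 298. 318. 334.] rect c 344 314 wh 61 63 ang 60.2
[... 1372 characters left out ...]
13 10 ang 21.1 mean [451.  98.  10.] z90 12
vial_a 0.68 [317. 290. 326. 304.] rect c 407 170 wh 14 15 ang 89.8 mean [407. 170.  52.] z90 53
vial_a 0.66 [396. 235. 413. 244.] rect c 511 26 wh 14 16 ang 0.5 mean [511.  26.  51.] z90 52
ring 0.72 [430. 221. 448. 240.] rect c 525 -35 wh 33 35 ang 1.1 mean [525. -35.   6.] z90 8
pen 0.63 [168. 333. 220. 393.] rect c 296 393 wh 133 8 ang 42.5 mean [297. 394.   6.] z90 9
pen 0.49 [350. 238. 379. 303.] rect c 452 98 wh 114 12 ang 22.2 mean [449.  97.   9.] z90 12
beaker 0.62 [208. 115. 245. 156.] rect c 695 344 wh 50 51 ang 89.2 mean [699. 347.  66.] z90 66
beaker 0.2 [396. 232. 414. 247.] rect c 511 26 wh 16 15 ang 82.8 mean [511.  26.  51.] z90 52
```

View pics/top0.png

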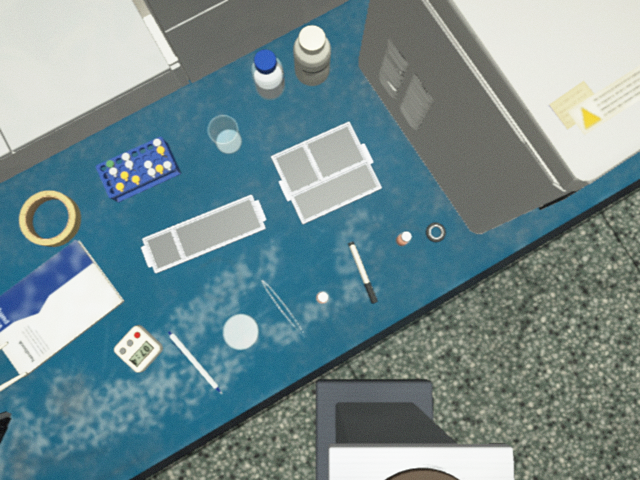

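View pics/scene0.png

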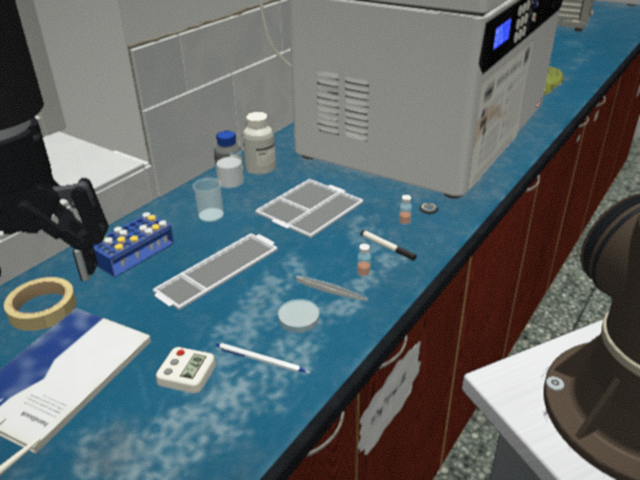

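The top picture shows everything: the trays' small bays lie to the image left, at (163,249) and (295,170). The stock is the dish (240,331), tweezers (283,307), vials (322,297) and (405,238), and marker (362,272), which matches the measurements. Dish goes first.

```bash
cat >> h.py <<'E'
from scipy.spatial.transform import Rotation as Ro
def go(*wps):
    s=monitor.state();p=s["position"]*1000;R=Ro.from_quat(s["orientation"]).as_matrix()
    print("t",round(s["time_s"],2),"p",np.round(p,1),"psi",round(np.degrees(np.arctan2(R[1,0],R[0,0])),1),"w",round(s["width"],3),"F",np.round(s["ft_force"],1),s["finger_force"])
    for w in wps: # x,y,z,psi (tool down): optional turn first, then shift
        w=list(w); psi0=np.degrees(np.arctan2(R[1,0],R[0,0]))
        if len(w)>3:
            rz=psi0-w[3]; rz=(rz+180)%360-180
            print(" turn rz",round(rz,1)); R=R@Ro.from_euler("z",rz,degrees=True).as_matrix()
        d=R.T@(np.array(w[:3])-p); n=int(np.ceil(np.linalg.norm(d)/38)); print(" shift",np.round(d,1),"rows",n,"each",np.round(d/n,2)); p=np.array(w[:3],float)
def bays():
    for n,c,a,L in[("slim",(522.5,383.5),113,[(-27,0),(77,0)]),("broad",(638,163),115.5,[(-32,-28),(46,-28),(0,40)])]:
        r=Ro.from_euler("z",a,degrees=True).as_matrix()[:2,:2]; print(n,[np.round(np.array(c)+r@b,1).tolist() for b in L])
E
python3 -c "
from h import *
bays();go((345,313,100),(345,313,1))"
```

```text
slim [[533.0, 358.6], [492.4, 454.4]]
broad [[677.0, 146.2], [643.5, 216.6], [601.9, 145.8]]
t 1.0 p [262.1 622.  231.3] psi -22.9 w 1.001 F [-0.1 -0.4  0.2] 0.0
 shift [196.4 252.6 131.3] rows 10 each [19.64 25.26 13.13]
 shift [ 0. -0. 99.] rows 3 each [ 0. -0. 33.]
```

arm_command([
  [85,19.6,25.3,13.1,0,0,0],
  [85,19.6,25.3,13.1,0,0,0],
  [85,19.6,25.3,13.1,0,0,0],
  [85,19.6,25.3,13.1,0,0,0],
  [85,19.6,25.3,13.1,0,0,0],
  [85,19.6,25.3,13.1,0,0,0],
  [85,19.6,25.3,13.1,0,0,0],
  [85,19.6,25.3,13.1,0,0,0],
  [85,19.6,25.3,13.1,0,0,0],
  [85,19.6,25.3,13.1,0,0,0],
], grip_force=30)

```text
time_s: 1.83
position: [0.3447, 0.3114, 0.1001]
orientation: [0.98, -0.198, 0.0, -0.0]
ft_force: [1.2, 1.0, 0.4]
width: 0.993
finger_force: 0.0
```

arm_command([
  [85,0,0,30,0,0,0],
  [85,0,0,30,0,0,0],
  [85,0,0,19,0,0,0],
  [85,0,0,10,0,0,0],
  [85,0,0,0,0,0,0],
  [85,0,0,0,0,0,0],
])

```text
time_s: 2.33
position: [0.3445, 0.3126, 0.0112]
orientation: [0.98, -0.198, -0.0, 0.001]
ft_force: [-0.1, 0.5, 0.6]
width: 0.997
finger_force: 0.0
```

```bash
python3 -c "
from h import *
go((345,313,1))
c=viewer.capture('scene');save(c,'s1');cv2.imwrite('pics/s1c.png',cv2.resize(c['image'][220:400,200:420,::-1],None,fx=3,fy=3))"
```

```text
t 2.33 p [344.5 312.6  11.2] psi -22.8 w 0.997 F [-0.1  0.5  0.6] 0.0
 shift [ 0.3 -0.5 10.2] rows 1 each [ 0.3  -0.52 10.19]
```

View pics/s1c.png

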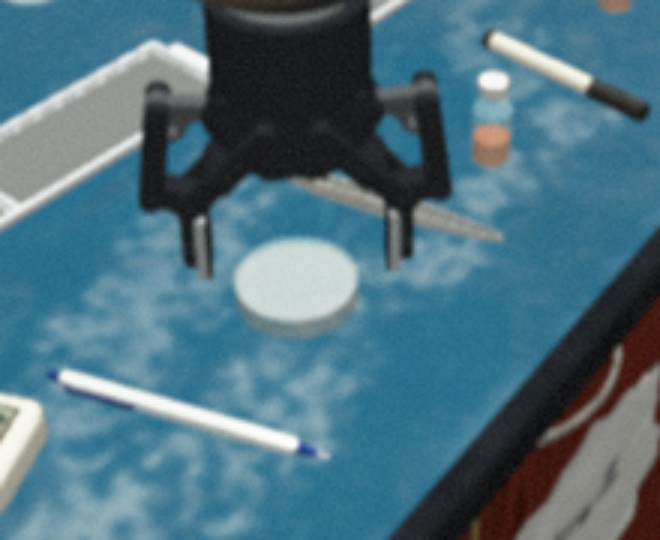

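The fingers at crop (200,265) and (398,262) straddle the dish at (297,285), still about 24 mm up. I go down and close.

arm_command([
  [76,0,0,5,0,0,0],
  [72,0,0,5,0,0,0],
  [58,0,0,0,0,0,0],
  [50,0,0,0,0,0,0],
  [50,0,0,0,0,0,0],
  [50,0,0,0,0,0,0],
  [50,0,0,0,0,0,0],
  [50,0,0,0,0,0,0],
])

```text
time_s: 3.05
position: [0.3445, 0.3127, 0.0016]
orientation: [0.98, -0.198, 0.0, -0.0]
ft_force: [-1.7, -0.4, 4.9]
width: 0.657
finger_force: 31.8
```

arm_command([
  [50,0,0,-20,0,0,0],
  [50,0,0,-30,0,0,0],
  [50,0,0,-30,0,0,0],
  [50,0,0,0,0,0,0],
])

```text
time_s: 3.38
position: [0.3463, 0.3157, 0.0863]
orientation: [0.98, -0.197, 0.001, -0.004]
ft_force: [1.3, 1.0, -0.4]
width: 0.656
finger_force: 32.0
```

```bash
python3 -c "
from h import *
go((677,146,60),(677,146,4.5))
c=viewer.capture('scene');meas(c,'dish')"
```

```text
t 3.38 p [346.3 315.7  86.3] psi -22.8 w 0.656 F [ 1.3  1.  -0.4] 32.03358292579651
 shift [370.6  28.7  26.6] rows 10 each [37.06  2.87  2.66]
 shift [-0.1  0.5 55.5] rows 2 each [-0.04  0.23 27.75]
dish 0.69 [276. 251. 314. 284.] rect c 346 315 wh 56 64 ang 65.3 mean [343. 316. 101.] z90 103
```

arm_command([
  [50,20,1.3,2,0,0,0],
  [50,37,2.5,2,0,0,0],
  [50,37,2.5,2,0,0,0],
  [50,37,2.5,2,0,0,0],
  [50,37,2.5,2,0,0,0],
  [50,37,2.5,2,0,0,0],
  [50,37,2.5,2,0,0,0],
  [50,37,2.5,2,0,0,0],
  [50,37,2.5,2,0,0,0],
  [50,37,2.5,2,0,0,0],
])

```text
time_s: 4.32
position: [0.6613, 0.1522, 0.0591]
orientation: [0.98, -0.198, -0.001, 0.001]
ft_force: [0.8, 2.0, 0.4]
width: 0.658
finger_force: 32.0
```

arm_command([
  [50,17,1,0,0,0,0],
  [50,0,0,0,0,0,0],
  [50,0,0,0,0,0,0],
])

```text
time_s: 4.57
position: [0.6755, 0.1448, 0.0586]
orientation: [0.98, -0.199, -0.001, 0.001]
ft_force: [-0.6, 0.1, -0.8]
width: 0.657
finger_force: 32.0
```

```bash
python3 -c "
from h import *
go((677,146,5))
for n in ['top','scene']:
  c=viewer.capture(n);meas(c,'dish');meas(c,'tray_broad')
  cv2.imwrite('pics/%s2c.png'%n,cv2.resize(c['image'][100:300,200:440,::-1],None,fx=3,fy=3))"
```

```text
t 4.57 p [675.5 144.8  58.6] psi -23.0 w 0.657 F [-0.6  0.1 -0.8] 32.032856941223145
 shift [ 1.1 -1.8 53.6] rows 2 each [ 0.54 -0.9  26.82]
dish 0.52 [429. 221. 446. 242.] rect c 525 -36 wh 33 34 ang 0.3 mean [524. -36.   6.] z90 8
tray_broad 0.88 [272. 137. 381. 216.] rect c 592 149 wh 232 179 ang 15.2 mean [633. 150.   5.] z90 5
dish 0.61 [296. 155. 324. 178.] rect c 672 146 wh 55 64 ang 64.7 mean [671. 147.  75.] z90 76
tray_broad 0.92 [258. 180. 361. 236.] rect c 637 165 wh 150 178 ang 25.3 mean [632. 165.   5.] z90 7
tray_broad 0.49 [354. 243. 370. 274.] rect c 403 172 wh 17 15 ang 9.7 mean [402. 173.  52.] z90 53
```

View pics/scene2c.png

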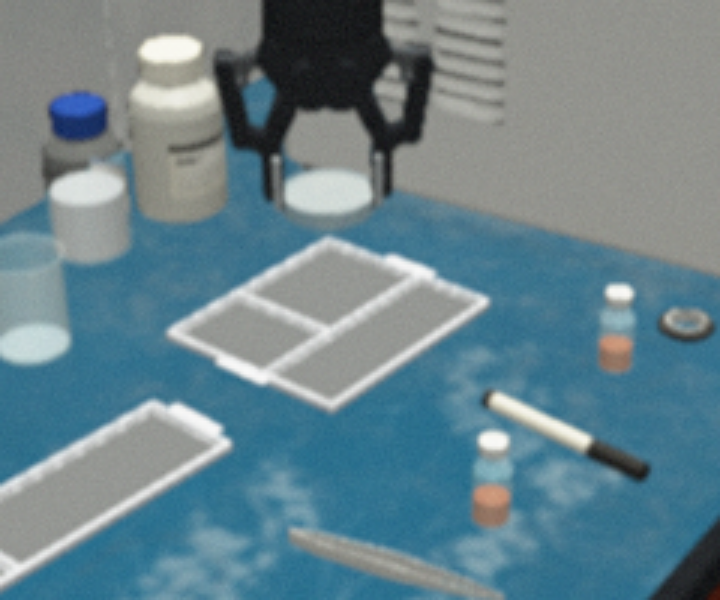

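The dish hangs at about crop (328,193) over the wide bay (340,270), with the small bay at the left. I lower it and release.

arm_command([
  [50,2,-1.5,25,0,0,0],
  [50,0,0,18,0,0,0],
  [50,0,0,10.5,0,0,0],
  [50,0,0,0,0,0,0],
  [50,0,0,0,0,0,0],
])

```text
time_s: 5.28
position: [0.678, 0.147, 0.0079]
orientation: [0.98, -0.198, -0.0, 0.0]
ft_force: [0.1, 0.0, -0.1]
width: 0.657
finger_force: 34.5
```

arm_command([
  [64,0,0,0,0,0,0],
  [68,0,0,0,0,0,0],
  [70,0,0,0,0,0,0],
  [72,0,0,-15,0,0,0],
  [72,0,0,-30,0,0,0],
  [72,0,0,-35,0,0,0],
])

```text
time_s: 5.78
position: [0.6769, 0.1462, 0.0871]
orientation: [0.98, -0.198, -0.002, 0.001]
ft_force: [1.0, 1.7, -0.1]
width: 0.845
finger_force: 0.0
```

```bash
python3 -c "
from h import *
go((449,99,90,21),(449,99,4))
c=viewer.capture('scene');meas(c,'dish')"
```

```text
t 5.78 p [676.9 146.2  87.1] psi -22.9 w 0.845 F [ 1.   1.7 -0.1] 0.0
 turn rz -43.9
 shift [-229.7  -37.6   -2. ] rows 7 each [-32.81  -5.37  -0.29]
 shift [ 0.3 -0.  86. ] rows 3 each [ 0.11 -0.   28.67]
dish 0.89 [296. 178. 324. 202.] rect c 677 146 wh 62 63 ang 60.8 mean [675. 148.  19.] z90 21
```

arm_command([
  [40,0,0,0,0,0,-6.3],
  [40,0,0,0,0,0,-6.3],
  [40,0,0,0,0,0,-6.3],
  [40,0,0,0,0,0,-6.3],
  [40,0,0,0,0,0,-6.3],
  [40,0,0,0,0,0,-6.3],
  [40,0,0,0,0,0,-6.2],
  [40,0,0,0,0,0,0],
])

```text
time_s: 6.55
position: [0.6785, 0.1469, 0.0885]
orientation: [0.983, 0.186, 0.001, -0.0]
ft_force: [0.5, 0.0, 0.2]
width: 0.465
finger_force: 0.0
```

arm_command([
  [40,-32.8,-5.4,0,0,0,0],
  [40,-32.8,-5.4,0,0,0,0],
  [40,-32.8,-5.4,0,0,0,0],
  [40,-32.8,-5.4,0,0,0,0],
  [40,-32.8,-5.4,0,0,0,0],
  [40,-32.8,-5.4,0,0,0,0],
  [40,-32.8,-5.4,0,0,0,0],
  [40,0,0,30,0,0,0],
  [40,0,0,20,0,0,0],
  [40,0,0,0,0,0,0],
])

```text
time_s: 7.38
position: [0.4486, 0.0984, 0.0361]
orientation: [0.983, 0.182, -0.001, 0.0]
ft_force: [0.3, -0.7, -0.9]
width: 0.47
finger_force: 0.0
```

```bash
python3 -c "
from h import *
go((449,99,3.5,21))"
```

```text
t 7.38 p [448.6  98.4  36.1] psi 20.9 w 0.47 F [ 0.3 -0.7 -0.9] 0.0
 turn rz -0.1
 shift [ 0.7 -0.5 32.6] rows 1 each [ 0.65 -0.47 32.64]
```

arm_command([
  [40,0,0,20,0,0,0],
  [40,0,0,12.5,0,0,0],
  [25,0,0,0,0,0,0],
  [8,0,0,0,0,0,0],
  [5,0,0,0,0,0,0],
  [5,0,0,0,0,0,0],
  [5,0,0,0,0,0,0],
  [5,0,0,0,0,0,0],
])

```text
time_s: 8.05
position: [0.4511, 0.0996, 0.0061]
orientation: [0.983, 0.183, 0.001, -0.0]
ft_force: [-0.9, 0.1, 5.5]
width: 0.117
finger_force: 32.8
```

arm_command([
  [5,0,0,-15,0,0,0],
  [5,0,0,-30,0,0,0],
  [5,0,0,-25,0,0,0],
  [5,0,0,0,0,0,0],
  [5,0,0,0,0,0,0],
])

```text
time_s: 8.47
position: [0.4514, 0.0999, 0.077]
orientation: [0.983, 0.183, 0.002, -0.001]
ft_force: [-0.7, 0.3, 0.4]
width: 0.115
finger_force: 32.2
```

```bash
python3 -c "
from h import *
go((602,146,75,-64.5),(602,146,7))
c=viewer.capture('scene');meas(c,'marker')"
```

```text
t 8.47 p [451.4  99.9  77. ] psi 21.1 w 0.115 F [-0.7  0.3  0.4] 32.24093198776245
 turn rz 85.6
 shift [  23.3 -155.8    2.6] rows 5 each [  4.65 -31.15   0.52]
 shift [ 0.1  0.3 68. ] rows 2 each [3.0e-02 1.4e-01 3.4e+01]
marker 0.65 [362. 194. 417. 224.] rect c 449 101 wh 116 11 ang 20.0 mean [444. 100.  82.] z90 84
```

arm_command([
  [5,0,0,0,0,0,5],
  [5,0,0,0,0,0,7],
  [5,0,0,0,0,0,7],
  [5,0,0,0,0,0,7],
  [5,0,0,0,0,0,7],
  [5,0,0,0,0,0,7],
  [5,0,0,0,0,0,7],
  [5,0,0,0,0,0,7],
  [5,0,0,0,0,0,7],
  [5,0,0,0,0,0,7],
])

```text
time_s: 9.4
position: [0.4497, 0.0987, 0.074]
orientation: [0.916, -0.4, -0.001, 0.001]
ft_force: [-0.1, -0.6, 0.2]
width: 0.115
finger_force: 32.2
```

arm_command([
  [5,0,0,0,0,0,7],
  [5,0,0,0,0,0,7],
  [5,0,0,0,0,0,3.6],
  [5,4.6,-31.1,0,0,0,0],
  [5,4.6,-31.1,0,0,0,0],
  [5,4.6,-31.1,0,0,0,0],
  [5,4.6,-31.1,0,0,0,0],
  [5,4.6,-31.1,0,0,0,0],
  [5,0,0,0,0,0,0],
  [5,0,0,0,0,0,0],
])

```text
time_s: 10.23
position: [0.6009, 0.1453, 0.0727]
orientation: [0.846, -0.534, -0.001, 0.002]
ft_force: [-0.6, 0.7, -0.8]
width: 0.117
finger_force: 32.2
```

```bash
python3 -c "
from h import *
go((602,146,9,-64.5))
c=viewer.capture('scene');meas(c,'marker')"
```

```text
t 10.23 p [600.9 145.3  72.7] psi -64.5 w 0.117 F [-0.6  0.7 -0.8] 32.23396360874176
 turn rz 0.0
 shift [-0.1 -1.6 63.7] rows 2 each [-0.07 -0.78 31.86]
marker 0.57 [305. 168. 346. 194.] rect c 598 144 wh 11 119 ang 25.7 mean [593. 153.  78.] z90 80
```

arm_command([
  [5,0,-1,30,0,0,0],
  [5,0,0,22,0,0,0],
  [5,0,0,11.5,0,0,0],
  [5,0,0,0,0,0,0],
  [5,0,0,0,0,0,0],
  [16,0,0,0,0,0,0],
  [22,0,0,0,0,0,0],
  [24,0,0,0,0,0,0],
  [24,0,0,-15,0,0,0],
  [24,0,0,-30,0,0,0],
])

```text
time_s: 11.17
position: [0.5994, 0.145, 0.0546]
orientation: [0.846, -0.534, -0.002, 0.002]
ft_force: [0.0, 1.0, 0.2]
width: 0.279
finger_force: 0.0
```

arm_command([
  [36,0,0,-30,0,0,0],
  [36,0,0,0,0,0,7],
  [36,0,0,0,0,0,7],
  [36,0,0,0,0,0,7],
  [36,0,0,0,0,0,7],
  [36,0,0,0,0,0,7],
  [36,0,0,0,0,0,7],
  [36,0,0,0,0,0,7],
  [36,0,0,0,0,0,7],
  [36,0,0,0,0,0,7],
])

```text
time_s: 12.0
position: [0.6018, 0.1461, 0.0876]
orientation: [-0.44, 0.898, 0.0, 0.001]
ft_force: [-0.8, 0.7, -0.3]
width: 0.424
finger_force: 0.0
```

```bash
python3 -c "
from h import *
go((388,242,60,-141.3),(388,242,3.5))
c=viewer.capture('scene');meas(c,'marker');meas(c,'tweezers')"
```

```text
t 12.0 p [601.8 146.1  87.6] psi -127.8 w 0.424 F [-0.8  0.7 -0.3] 0.0
 turn rz 13.5
 shift [106.9 208.5  27.5] rows 7 each [15.27 29.79  3.92]
 shift [ 0.1  0.  56.5] rows 2 each [ 0.03  0.   28.25]
marker 0.73 [306. 194. 343. 221.] rect c 600 144 wh 13 118 ang 26.9 mean [596. 149.  14.] z90 16
marker 0.24 [297. 277. 363. 300.] rect c 387 241 wh 120 16 ang 39.8 mean [387. 241.   7.] z90 10
tweezers 0.56 [298. 276. 366. 300.] rect c 386 240 wh 126 16 ang 39.8 mean [388. 241.   8.] z90 10
tweezers 0.27 [257. 186. 363. 237.] rect c 636 163 wh 148 178 ang 24.8 mean [622. 173.   5.] z90 8
```

arm_command([
  [36,0,0,0,0,0,7],
  [36,0,0,0,0,0,6.5],
  [36,15.3,29.8,2,0,0,0],
  [36,15.3,29.8,4,0,0,0],
  [36,15.3,29.8,4,0,0,0],
  [36,15.3,29.8,4,0,0,0],
  [36,15.3,29.8,4,0,0,0],
  [36,15.3,29.8,5,0,0,0],
  [36,15.2,29.8,5,0,0,0],
  [36,0,0,0,0,0,0],
])

```text
time_s: 12.98
position: [0.383, 0.2412, 0.0585]
orientation: [-0.338, 0.941, 0.0, -0.001]
ft_force: [-0.8, -0.5, -0.8]
width: 0.418
finger_force: 0.0
```

arm_command([
  [36,0,0,25,0,0,0],
  [36,0,0,15,0,0,0],
  [36,0,0,0,0,0,0],
  [36,0,0,0,0,0,0],
])

```text
time_s: 13.32
position: [0.387, 0.2403, 0.0187]
orientation: [-0.336, 0.942, -0.0, -0.001]
ft_force: [0.6, -0.1, 0.1]
width: 0.425
finger_force: 0.0
```

```bash
python3 -c "
from h import *
go((388,242,3.5,-141))
c=viewer.capture('scene');cv2.imwrite('pics/s3c.png',cv2.resize(c['image'][200:350,240:440,::-1],None,fx=3,fy=3))"
```

```text
t 13.32 p [387.  240.3  18.7] psi -140.8 w 0.425 F [ 0.6 -0.1  0.1] 0.0
 turn rz 0.2
 shift [-1.9  0.7 15.2] rows 1 each [-1.88  0.74 15.25]
```

View pics/s3c.png

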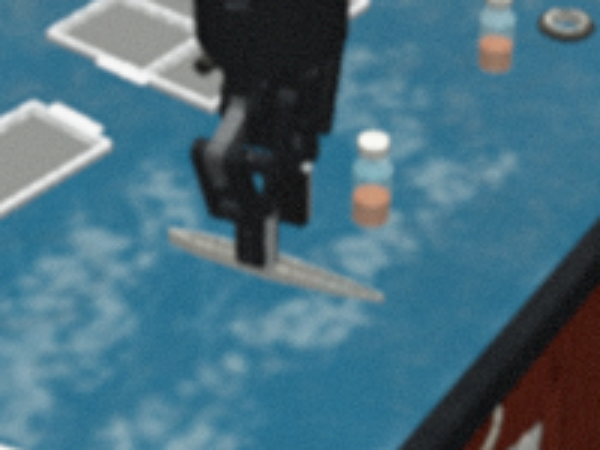

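The fingers straddle the tweezers' middle, near crop (262,262), clear of the vial at (372,190). I grip.

arm_command([
  [36,0,0,10,0,0,0],
  [36,0,0,6,0,0,0],
  [20,0,0,0,0,0,0],
  [8,0,0,0,0,0,0],
  [4,0,0,0,0,0,0],
  [4,0,0,0,0,0,0],
  [4,0,0,0,0,0,0],
  [4,0,0,0,0,0,0],
])

```text
time_s: 14.03
position: [0.3873, 0.2408, 0.0032]
orientation: [-0.334, 0.942, 0.0, 0.0]
ft_force: [-0.5, -1.3, 3.6]
width: 0.121
finger_force: 32.0
```

arm_command([
  [4,0,0,-15,0,0,0],
  [4,0,0,-30,0,0,0],
  [4,0,0,-25,0,0,0],
  [4,0,0,0,0,0,0],
  [4,0,0,0,0,0,0],
])

```text
time_s: 14.45
position: [0.3876, 0.2415, 0.0743]
orientation: [-0.334, 0.942, 0.001, 0.002]
ft_force: [-0.7, -0.4, -0.4]
width: 0.115
finger_force: 31.6
```

```bash
python3 -c "
from h import *
go((533,358.6,70,-67),(533,358.6,6))
c=viewer.capture('scene');meas(c,'tweezers')"
```

```text
t 14.45 p [387.6 241.5  74.3] psi -140.9 w 0.115 F [-0.7 -0.4 -0.4] 31.571720391511917
 turn rz -73.9
 shift [ -50.9 -179.5    4.9] rows 5 each [-10.19 -35.91   0.99]
 shift [ 0.1  0.2 64. ] rows 2 each [ 0.07  0.1  32.  ]
tweezers 0.78 [294. 240. 366. 264.] rect c 387 241 wh 123 15 ang 40.7 mean [387. 242.  79.] z90 81
```

arm_command([
  [4,0,0,0,0,0,-4],
  [4,0,0,0,0,0,-7],
  [4,0,0,0,0,0,-7],
  [4,0,0,0,0,0,-7],
  [4,0,0,0,0,0,-7],
  [4,0,0,0,0,0,-7],
  [4,0,0,0,0,0,-7],
  [4,0,0,0,0,0,-7],
  [4,0,0,0,0,0,-7],
  [4,0,0,0,0,0,-7],
])

```text
time_s: 15.38
position: [0.3865, 0.2398, 0.0715]
orientation: [0.801, -0.599, -0.0, 0.001]
ft_force: [0.2, -0.3, 0.3]
width: 0.111
finger_force: 31.6
```

arm_command([
  [4,0,0,0,0,0,-7],
  [4,-5,-18,0,0,0,0],
  [4,-10.2,-35.9,0,0,0,0],
  [4,-10.2,-35.9,0,0,0,0],
  [4,-10.2,-35.9,0,0,0,0],
  [4,-10.2,-35.9,0,0,0,0],
  [4,-5,-18,0,0,0,0],
  [4,0,0,0,0,0,0],
  [4,0,0,0,0,0,0],
])

```text
time_s: 16.13
position: [0.5322, 0.3571, 0.0701]
orientation: [0.834, -0.552, -0.0, 0.002]
ft_force: [-0.2, 0.1, -1.6]
width: 0.118
finger_force: 31.6
```

```bash
python3 -c "
from h import *
go((533,358.6,6,-67))
c=viewer.capture('scene');meas(c,'tweezers');meas(c,'tray_slim')"
```

```text
t 16.13 p [532.2 357.1  70.1] psi -67.0 w 0.118 F [-0.2  0.1 -1.6] 31.56482845544815
 turn rz 0.0
 shift [-1.1 -1.5 64.1] rows 2 each [-0.57 -0.77 32.03]
tweezers 0.53 [198. 212. 254. 245.] rect c 530 358 wh 14 119 ang 23.0 mean [526. 366.  74.] z90 77
tray_slim 0.63 [152. 233. 278. 310.] rect c 520 385 wh 80 227 ang 24.9 mean [516. 390.   5.] z90 8
tray_slim 0.56 [194. 181. 218. 222.] rect c 629 372 wh 15 174 ang 83.3 mean [680. 366.  70.] z90 63
```

arm_command([
  [4,-1,-1.5,30,0,0,0],
  [4,0,0,22,0,0,0],
  [4,0,0,12,0,0,0],
  [4,0,0,0,0,0,0],
  [4,0,0,0,0,0,0],
  [16,0,0,0,0,0,0],
  [22,0,0,0,0,0,0],
  [24,0,0,0,0,0,0],
  [24,0,0,-15,0,0,0],
  [24,0,0,-30,0,0,0],
])

```text
time_s: 17.12
position: [0.5316, 0.3574, 0.0513]
orientation: [0.834, -0.552, -0.001, 0.003]
ft_force: [-0.1, -0.1, 0.6]
width: 0.28
finger_force: 0.0
```

arm_command([
  [45,0,0,-30,0,0,0],
  [45,0,0,-20,0,0,0],
  [45,0,0,0,0,0,0],
])

```text
time_s: 17.37
position: [0.5357, 0.3613, 0.1099]
orientation: [0.834, -0.551, 0.001, -0.004]
ft_force: [0.7, -0.1, 1.0]
width: 0.527
finger_force: 0.0
```

```bash
python3 -c "
from h import *
go((405,171,95),(405,171,16))
c=viewer.capture('scene');meas(c,'tweezers');meas(c,'vial_a')"
```

```text
t 17.37 p [535.7 361.3 109.9] psi -66.9 w 0.527 F [ 0.7 -0.1  1. ] 0.0
 shift [123.8 195.   12.9] rows 7 each [17.68 27.86  1.84]
 shift [ 0.2  0.7 79. ] rows 3 each [ 0.08  0.22 26.33]
tweezers 0.63 [204. 243. 252. 274.] rect c 531 361 wh 16 115 ang 23.6 mean [528. 366.  11.] z90 13
vial_a 0.66 [402. 195. 410. 224.] rect c 506 29 wh 15 16 ang 25.2 mean [506.  29.  52.] z90 52
vial_a 0.59 [358. 241. 370. 275.] rect c 404 171 wh 16 16 ang 75.7 mean [403. 172.  52.] z90 53
```

arm_command([
  [45,17.5,27.3,1.5,0,0,0],
  [45,17.5,27.3,1.5,0,0,0],
  [45,17.5,27.3,1.5,0,0,0],
  [45,17.5,27.3,1.5,0,0,0],
  [45,17.5,27.3,1.5,0,0,0],
  [45,17.5,27.3,1.5,0,0,0],
  [45,17.5,27.3,1.5,0,0,0],
  [45,0,0,0,0,0,0],
  [45,0,0,0,0,0,0],
])

```text
time_s: 18.27
position: [0.4043, 0.1699, 0.0928]
orientation: [0.834, -0.552, -0.0, 0.001]
ft_force: [0.1, 1.1, 0.5]
width: 0.526
finger_force: 0.0
```

```bash
python3 -c "
from h import *
go((405,171,14,-67))"
```

```text
t 18.27 p [404.3 169.9  92.8] psi -67.0 w 0.526 F [0.1 1.1 0.5] 0.0
 turn rz 0.0
 shift [-0.8 -1.2 78.8] rows 3 each [-0.25 -0.4  26.27]
```

arm_command([
  [45,-1,-1,28,0,0,0],
  [45,0,0,28,0,0,0],
  [45,0,0,23,0,0,0],
  [35,0,0,0,0,0,0],
  [25,0,0,0,0,0,0],
  [15,0,0,0,0,0,0],
  [12,0,0,0,0,0,0],
  [12,0,0,0,0,0,0],
  [12,0,0,0,0,0,0],
])

```text
time_s: 19.02
position: [0.4066, 0.1735, 0.0153]
orientation: [0.834, -0.552, 0.0, -0.001]
ft_force: [0.4, 0.1, 0.4]
width: 0.242
finger_force: 29.3
```

arm_command([
  [12,0,0,-15,0,0,0],
  [12,0,0,-30,0,0,0],
  [12,0,0,-20,0,0,0],
  [12,0,0,0,0,0,0],
  [12,0,0,0,0,0,0],
])

```text
time_s: 19.43
position: [0.4068, 0.1738, 0.0809]
orientation: [0.834, -0.552, 0.0, -0.002]
ft_force: [-0.3, 0.1, -0.8]
width: 0.24
finger_force: 29.4
```

```bash
python3 -c "
from h import *
go((492.4,454.4,80,-67))
c=viewer.capture('scene');meas(c,'vial_a')"
```

```text
t 19.43 p [406.8 173.8  80.9] psi -66.9 w 0.24 F [-0.3  0.1 -0.8] 29.41862182226032
 turn rz 0.1
 shift [-224.9 -188.4    2.1] rows 8 each [-28.11 -23.55   0.26]
vial_a 0.81 [397. 196. 412. 225.] rect c 507 27 wh 15 14 ang 8.5 mean [507.  28.  52.] z90 52
vial_a 0.8 [357. 208. 367. 239.] rect c 403 177 wh 9 27 ang 68.5 mean [403. 176. 120.] z90 120
```

arm_command([
  [12,-14,-12,0,0,0,0],
  [12,-28,-23.5,0,0,0,0],
  [12,-28,-23.5,0,0,0,0],
  [12,-28,-23.5,0,0,0,0],
  [12,-28,-23.5,0,0,0,0],
  [12,-28,-23.5,0,0,0,0],
  [12,-28,-23.5,0,0,0,0],
  [12,-28,-23.5,0,0,0,0],
  [12,-14,-11.5,0,0,0,0],
])

```text
time_s: 20.28
position: [0.492, 0.4558, 0.0772]
orientation: [0.834, -0.551, 0.0, 0.001]
ft_force: [0.9, 0.8, 0.4]
width: 0.242
finger_force: 29.4
```

arm_command([
  [12,0,0,15,0,0,0],
  [12,0,0,0,0,0,0],
  [12,0,0,0,0,0,0],
])

```text
time_s: 20.53
position: [0.4903, 0.4511, 0.0618]
orientation: [0.834, -0.552, -0.0, 0.003]
ft_force: [0.7, -0.4, -0.1]
width: 0.24
finger_force: 29.4
```

```bash
python3 -c "
from h import *
go((492.4,454.4,17.5,-67))
c=viewer.capture('scene');meas(c,'vial_a')
cv2.imwrite('pics/s4c.png',cv2.resize(c['image'][180:330,120:320,::-1],None,fx=3,fy=3))"
```

```text
t 20.53 p [490.3 451.1  61.8] psi -67.0 w 0.24 F [ 0.7 -0.4 -0.1] 29.44867792131845
 turn rz 0.0
 shift [-2.3 -3.4 44.3] rows 2 each [-1.15 -1.71 22.13]
vial_a 0.82 [400. 196. 410. 226.] rect c 508 28 wh 15 16 ang 57.4 mean [507.  28.  52.] z90 53
vial_a 0.73 [171. 238. 188. 269.] rect c 486 457 wh 27 5 ang 1.9 mean [486. 457.  90.] z90 89
```

View pics/s4c.png

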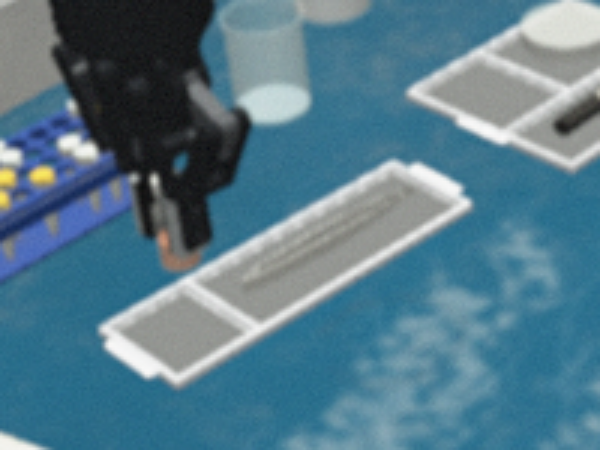

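The tweezers lie flat in the long bay at crop (325,235), and the vial hangs at (182,255) above the small bay. I lower it.

arm_command([
  [12,-2,-3,20,0,0,0],
  [12,0,0,16,0,0,0],
  [12,0,0,8,0,0,0],
  [12,0,0,0,0,0,0],
  [12,0,0,0,0,0,0],
])

```text
time_s: 21.05
position: [0.4935, 0.4553, 0.0208]
orientation: [0.834, -0.552, 0.0, 0.0]
ft_force: [0.2, 0.7, 0.5]
width: 0.241
finger_force: 29.4
```

```bash
python3 -c "
from h import *
go((492.4,454.4,18,-67))"
```

```text
t 21.05 p [493.5 455.3  20.8] psi -67.0 w 0.241 F [0.2 0.7 0.5] 29.446649388992228
 turn rz 0.0
 shift [0.4 1.3 2.8] rows 1 each [0.4  1.35 2.77]
```

arm_command([
  [12,0,0,2.5,0,0,0],
  [12,0,0,0,0,0,0],
  [24,0,0,0,0,0,0],
  [27,0,0,0,0,0,0],
  [32,0,0,0,0,0,0],
  [38,0,0,0,0,0,0],
  [45,0,0,0,0,0,0],
  [45,0,0,-25,0,0,0],
  [45,0,0,-35,0,0,0],
  [45,0,0,-30,0,0,0],
])

```text
time_s: 21.88
position: [0.4933, 0.4553, 0.1087]
orientation: [0.834, -0.551, 0.0, 0.001]
ft_force: [0.9, 1.0, 0.5]
width: 0.528
finger_force: 0.0
```

arm_command([
  [45,0,0,0,0,0,0],
  [45,0,0,0,0,0,0],
])

```text
time_s: 22.05
position: [0.4941, 0.4569, 0.1104]
orientation: [0.834, -0.552, -0.0, -0.002]
ft_force: [-0.1, -0.1, -1.3]
width: 0.525
finger_force: 0.0
```

```bash
python3 -c "
from h import *
go((509,27.5,95,-67))
c=viewer.capture('scene');meas(c,'vial_a')"
```

```text
t 22.05 p [494.1 456.9 110.4] psi -66.9 w 0.525 F [-0.1 -0.1 -1.3] 0.0
 turn rz 0.1
 shift [401.1 154.2  13.8] rows 12 each [33.42 12.85  1.15]
vial_a 0.73 [166. 259. 188. 292.] rect c 490 453 wh 16 16 ang 2.8 mean [490. 454.  55.] z90 56
vial_a 0.68 [399. 196. 412. 225.] rect c 507 28 wh 14 18 ang 37.8 mean [506.  28.  52.] z90 53
```

Vial stands at z top 56 (53+3). Next vial.

arm_command([
  [45,33.4,12.8,1,0,0,0],
  [45,33.4,12.8,1,0,0,0],
  [45,33.4,12.8,1,0,0,0],
  [45,33.4,12.8,1,0,0,0],
  [45,33.4,12.8,1,0,0,0],
  [45,33.4,12.8,1,0,0,0],
  [45,33.4,12.8,1,0,0,0],
  [45,33.4,12.8,1,0,0,0],
  [45,33.4,12.8,1,0,0,0],
  [45,33.4,12.8,1,0,0,0],
])

```text
time_s: 22.98
position: [0.5053, 0.0961, 0.0967]
orientation: [0.834, -0.552, -0.0, 0.001]
ft_force: [0.1, 0.7, 0.3]
width: 0.526
finger_force: 0.0
```

arm_command([
  [45,33.4,12.8,1,0,0,0],
  [45,33.4,12.8,1,0,0,0],
  [45,0,0,0,0,0,0],
  [45,0,0,0,0,0,0],
])

```text
time_s: 23.32
position: [0.5079, 0.0246, 0.0946]
orientation: [0.833, -0.553, -0.001, 0.001]
ft_force: [-0.3, 0.2, -0.2]
width: 0.522
finger_force: 0.0
```

```bash
python3 -c "
from h import *
go((509,27.5,14,-67))"
```

```text
t 23.32 p [507.9  24.6  94.6] psi -67.2 w 0.522 F [-0.3  0.2 -0.2] 0.0
 turn rz -0.2
 shift [-2.3 -2.3 80.6] rows 3 each [-0.76 -0.78 26.88]
```

arm_command([
  [45,-2,-2,28,0,0,0],
  [45,0,0,28,0,0,0],
  [45,0,0,23,0,0,0],
  [35,0,0,0,0,0,0],
  [25,0,0,0,0,0,0],
  [15,0,0,0,0,0,0],
  [12,0,0,0,0,0,0],
  [12,0,0,0,0,0,0],
  [12,0,0,0,0,0,0],
])

```text
time_s: 24.07
position: [0.5107, 0.0297, 0.0179]
orientation: [0.834, -0.551, 0.001, -0.001]
ft_force: [-0.3, -0.3, -0.4]
width: 0.24
finger_force: 30.0
```

arm_command([
  [12,0,0,-15,0,0,0],
  [12,0,0,-30,0,0,0],
  [12,0,0,-20,0,0,0],
  [12,0,0,0,0,0,0],
  [12,0,0,0,0,0,0],
])

```text
time_s: 24.48
position: [0.511, 0.0298, 0.0837]
orientation: [0.834, -0.552, 0.001, -0.002]
ft_force: [-0.3, 0.1, -0.3]
width: 0.239
finger_force: 30.1
```

```bash
python3 -c "
from h import *
go((643.5,216.6,80,-67))
c=viewer.capture('scene');meas(c,'vial_a')"
```

```text
t 24.48 p [511.   29.8  83.7] psi -67.0 w 0.239 F [-0.3  0.1 -0.3] 30.0545852680807
 turn rz 0.0
 shift [-120.2 -194.9    4.5] rows 7 each [-17.17 -27.85   0.65]
vial_a 0.61 [174. 261. 187. 292.] rect c 491 454 wh 15 16 ang 53.0 mean [490. 454.  55.] z90 56
vial_a 0.53 [400. 161. 411. 193.] rect c 509 31 wh 9 15 ang 73.7 mean [508.  31. 119.] z90 119
```

arm_command([
  [12,-8.5,-14,0,0,0,0],
  [12,-17.2,-27.8,0,0,0,0],
  [12,-17.2,-27.8,0,0,0,0],
  [12,-17.2,-27.8,0,0,0,0],
  [12,-17.2,-27.8,0,0,0,0],
  [12,-17.2,-27.8,0,0,0,0],
  [12,-17.2,-27.8,0,0,0,0],
  [12,-8.5,-14,0,0,0,0],
  [12,0,0,0,0,0,0],
  [12,0,0,0,0,0,0],
])

```text
time_s: 25.42
position: [0.6418, 0.2169, 0.0797]
orientation: [0.834, -0.551, -0.001, 0.001]
ft_force: [0.2, 0.2, -0.1]
width: 0.244
finger_force: 30.1
```

arm_command([
  [12,0,0,25,0,0,0],
  [12,0,0,20,0,0,0],
  [12,0,0,10,0,0,0],
  [12,0,0,0,0,0,0],
  [12,0,0,0,0,0,0],
])

```text
time_s: 25.83
position: [0.6418, 0.2155, 0.0265]
orientation: [0.834, -0.552, -0.0, 0.001]
ft_force: [0.4, -0.4, 0.3]
width: 0.24
finger_force: 30.1
```

```bash
python3 -c "
from h import *
go((643.5,216.6,20,-67))
c=viewer.capture('scene');meas(c,'vial_a')"
```

```text
t 25.83 p [641.8 215.5  26.5] psi -67.0 w 0.24 F [ 0.4 -0.4  0.3] 30.05205727124121
 turn rz 0.0
 shift [-0.4 -2.   6.5] rows 1 each [-0.36 -1.96  6.53]
vial_a 0.72 [171. 258. 188. 292.] rect c 492 454 wh 17 16 ang 52.8 mean [490. 454.  56.] z90 56
vial_a 0.61 [280. 184. 290. 211.] rect c 642 218 wh 6 15 ang 68.3 mean [640. 218.  61.] z90 60
vial_a 0.41 [152. 234. 279. 307.] rect c 522 386 wh 78 227 ang 22.7 mean [514. 389.   5.] z90 8
```

arm_command([
  [12,0,-1,5,0,0,0],
  [12,0,0,0,0,0,0],
  [12,0,0,0,0,0,0],
  [24,0,0,0,0,0,0],
  [27,0,0,0,0,0,0],
  [32,0,0,0,0,0,0],
  [38,0,0,0,0,0,0],
  [42,0,0,-20,0,0,0],
  [42,0,0,-35,0,0,0],
  [42,0,0,-35,0,0,0],
])

```text
time_s: 26.77
position: [0.6422, 0.216, 0.1114]
orientation: [0.834, -0.552, -0.001, 0.002]
ft_force: [1.5, 0.1, 0.8]
width: 0.489
finger_force: 0.0
```

arm_command([
  [42,0,0,-30,0,0,0],
  [42,0,0,-30,0,0,0],
  [42,0,0,0,0,0,0],
  [42,0,0,0,0,0,0],
])

```text
time_s: 27.1
position: [0.6441, 0.2172, 0.1745]
orientation: [0.834, -0.552, 0.001, -0.002]
ft_force: [-0.1, -0.0, -1.1]
width: 0.491
finger_force: 0.0
```

```bash
python3 -c "
from h import *
go()
c=viewer.capture('scene')
for t in ['vial_a','dish','marker','tweezers','beaker','ring','pen']: meas(c,t)
cv2.imwrite('pics/s5c.png',cv2.resize(c['image'][160:330,140:400,::-1],None,fx=3,fy=3))"
```

```text
t 27.1 p [644.1 217.2 174.5] psi -66.9 w 0.491 F [-0.1 -0.  -1.1] 0.0
vial_a 0.71 [193. 178. 224. 223.] rect c 693 344 wh 55 51 ang 4.5 mean [693. 344.  65.] z90 66
vial_a 0.65 [278. 182. 290. 212.] rect c 640 214 wh 14 17 ang 27.6 mean [640. 214.  55.] z90 55
vial_a 0.64 [170. 260. 187. 291.] rect c 492 452 wh 14 18 ang 76.9 mean [490. 453.  55.] z90 56
dish 0.85 [295. 179. 325. 202.] rect c 677 146 wh 62 65 ang 69.0 mean [675. 147.  19.] z90 21
dish 0.27 [306. 196. 348. 224.] rect c 598 146 wh 13 117 ang 25.7 mean [596. 150.  14.] z90 16
marker 0.74 [307. 195. 346. 224.] rect c 598 146 wh 13 117 ang 26.1 mean [596. 151.  14.] z90 16
tweezers 0.57 [200. 241. 257. 278.] rect c 531 359 wh 15 123 ang 22.3 mean [529. 365.  11.] z90 14
beaker 0.69 [194. 178. 222. 222.] rect c 693 344 wh 56 49 ang 2.1 mean [692. 343.  65.] z90 65
beaker 0.65 [153. 232. 277. 308.] rect c 522 385 wh 79 227 ang 22.2 mean [515. 388.   5.] z90 8
pen 0.59 [219. 344. 305. 370.] rect c 292 394 wh 140 13 ang 43.5 mean [292. 396.   8.] z90 10
```

View pics/s5c.png

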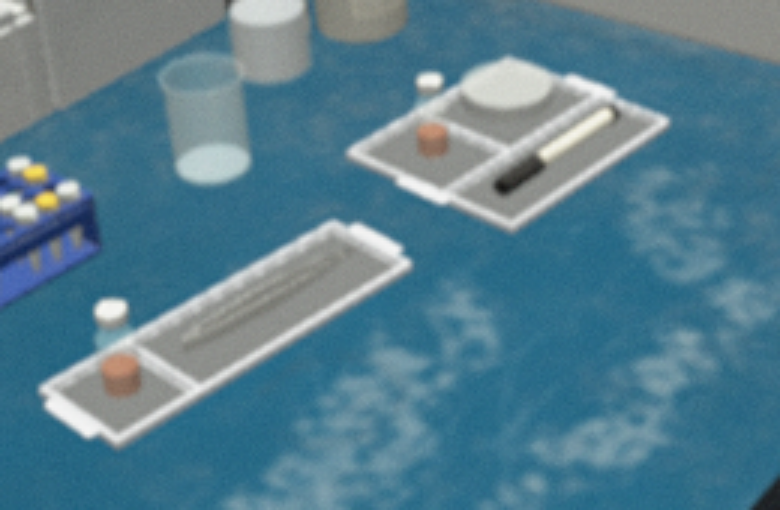

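The picture shows both vials upright in their small bays, with bases near (121,390) and (433,152). The tweezers (265,300), dish (507,85) and marker (557,150) lie flat in theirs. Pen and beaker have not moved, and the ring was never approached.

```bash
python3 -c "
from h import *
print(ticket.hand_in())"
```

```text
the job is handed in; nothing more can be done
None
```

Both kits are made up and the job was handed in at about 27 s; no verdict came back, but the last picture showed all five items in their bays, with pen and beaker unmoved (the ring was not detected in that final check, though the arm kept clear of it).

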